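# Load the curing box with a pallet repair patch

### The arm

A 7-joint arm with a two-finger parallel gripper is mounted at the origin on the work surface. World frame = base frame: x ahead of the robot, y to its left, z up, the work surface at z = 0. Lengths are in m, angles in rad, forces in N, time in s.
With the tool pointing down it reaches from about 0.35 to 0.9 m from the base axis. Payload 7.2 kg.
Tool frame: the origin (TCP) lies on the front face of the gripper's body, between the roots of the fingers; the fingertips stand 80 mm ahead of it and the grasp point (between the pads) lies r.tcp_to_grasp ahead of it (r.tcp_to_grasp is the distance from the TCP to the grasp point, in m); y points along the fingers, x is the direction in which the jaws open and shut, and the axes are right-handed (so a half turn about y gives the same grasp; the last joint's range is limited). The gripper opens to 88 mm and grips with 3 to 60 N. Pads are 20 mm wide; open, the fingers measure 115 mm over their backs; the gripper's body (75 mm by 178 mm) begins 61 mm behind the grasp point.
Start: joints at [-1.278, 0.411, -0.013, 1.596, 0.006, 1.134, -0.082], TCP at [0.221, 0.585, 0.303] pointing down, gripper open.
Joint ranges: [-2.95, 2.95], [-0.29, 1.99], [-1.47, 1.44], [0.14, 2.54], [-1.03, 4.17], [0.13, 1.85], [-2.86, 2.86]. Speed limits (rad/s): [2.39, 2.39, 3.01, 3.01, 3.14, 3.14, 3.14].

### API

Orientations are given as [roll, pitch, yaw] about the fixed x, y, z axes, in that order (R = Rz(yaw) Ry(pitch) Rx(roll)).
In Python, from bench import r gives the robot as it stands.
- The arm moves only by the shell command python3 -m jog 'ROWS'. ROWS is JSON, a list of rows, each a list of 5 numbers: the shift along the world's x, y, z in mm, then the turn about the world's z in degrees, then the opening, from 0 (shut) to 1 (fully open). In form: [[dx, dy, dz, turn, grip], ...]. A call has 1 to 20 rows; each row is the pose to reach, as a shift and turn from the pose commanded when the call began; what a row does not reach only later rows make up. A row lasts 1/8 s, in which the tool goes at most 62.5 mm and 10.7 degrees, less where a joint would pass 70% of its speed; a pose out of reach is approached as far as the arm can. A call with a gripper value outside its range is refused whole. The fingers move at their own pace and stop on an object; the grip force is fixed at half the most. Time passes only in rows, so rows that repeat a pose let the fingers close. It gives the time, the measured TCP pose, the force and the opening at its end, in the units of the state.
- r.get_state(): the state, without advancing time (a new reading comes with each control period).
- r.read_camera(name): name is "side" or "top" or "wrist"; returns a dict with "pixels" (384x512x3 uint8, red, green, blue), "fx", "fy", "cx", "cy" (pixels), "k1" (the pictures are not rectified: a ray, as slopes to the right and down, at radius r is drawn at 1 + k1 r^2 times it, then the intrinsics apply), "origin" and "attitude" of the camera in the world; the wrist camera has in their place "mount" (4x4, takes a point from camera to tool coordinates, whose origin is the TCP and whose axes are the tool frame's). Camera axes: x right, y up, looking along -z (the intrinsics and any distortion apply to the point x, -y, -z); pixel columns grow to the right and rows downward; lengths in m; the calibration is good to about 2 mm. A picture is of the moment at which its call begins: read the wrist's pose just before it. There is no depth.
- r.finish_job(): hands the job in, once; it reports no verdict.
Trained networks look in the newest picture that a camera, given by its name, has taken for a name from the list of things; names that differ only in an ending like _2 or _b are one class to them, and where a whole thing is asked for, a point or a joint stands for the part that bears it (a point fixed in the world has none). Each returns a list of dicts, best first, with "score" (0 to 1); they miss things now and then, are a little off and sometimes report something else, mostly with a low value. They report only what shows in the picture. A call takes as long as a camera call.
- r.find_in(query, camera): "position" ([row, column] in pixels, amid what is visible of it).
- r.masks_of(query, camera): "mask" (384x512 bool, what is visible of it) and "position" ([row, column] in pixels, amid what is visible of it).
The state is a dict: "time": time; "qpos": joint angles; "qd": joint speeds; "joint_efforts": joint torques, N m; "position": TCP position; "tool_rot": TCP orientation; "force": force on the tool from outside, world axes, zero at the start; "wrist_torque": the same for the moment, N m; "grip_width": finger opening in m.
Only numpy, scipy, OpenCV 4.12 (cv2) and the standard library are available. Lean on these libraries where they do the work, as an engineer would, in place of code of your own. Each camera call takes 0.05 s, during which the arm holds its last target.

### The job

Put the grey repair patch on the small raised metal stage of the curing box, rib upward and centred so that none of its edges overhang the stage; set it down, do not drop it. Once it lies there and is released, shut the amber lid and press it down past its catch until it is fully home. Leave the blue patch and everything else on the bench where they are.

Things in the scene. Friction and masses are not known exactly. Their poses are not given: they have to be found in the camera images.
- patch: The grey plastic repair patch to load (70 g nominal): a flat rectangular plate 74 x 52 x 10 mm (x, y, z) with an upright stiffening rib 54 mm long (x), 14 mm thick (y), standing 20 mm above the plate along its centre line; 30 mm high in all. It starts flat on the bench, rib up, at any yaw. Origin: centre of the underside; x along the rib, z up.
- patch_corner0 (a point): Corner of the patch's underside at x = +37 mm, y = +26 mm in the patch frame.
- patch_corner1 (a point): Corner of the patch's underside at x = -37 mm, y = +26 mm in the patch frame.
- patch_corner2 (a point): Corner of the patch's underside at x = -37 mm, y = -26 mm in the patch frame.
- patch_corner3 (a point): Corner of the patch's underside at x = +37 mm, y = -26 mm in the patch frame.
- cure_box: The curing box, fixed to the bench (its place and yaw vary from run to run): a dark grey plinth 180 x 200 x 30 mm (x, y, z), origin at the centre of its underside, z up. On it stands the stage, a bare metal block 86 x 64 mm whose top is 48 mm above the bench, and, in the middle near the plinth's +y edge, a small dark steel block with a spring catch (30 mm wide along x, from y = 59 to 90 mm, top at 52 mm). The lid is hinged along the plinth's -y edge.
- stage_mid (a point): Centre of the stage's flat top: 10 mm towards +y from the box's centre, 48 mm above the bench. Axes as the box: the stage measures 86 mm along x and 64 mm along y; so a patch lying along x has 6 mm to spare all round.
- lid (a joint): Angle of the amber see-through lid, rad: 0 fully shut, grows as it opens, about 1.57 upright on the box's -y side, stop at 1.8. It starts open (1.47 to 1.75). A friction hinge holds it wherever it is left (turning it takes about 0.1 to 0.7 N m), so it does not fall. At about 0.07 it meets a spring catch; about 8 to 10 N downward at point lid_press snaps it past, and it is fully home when at 0, its top face then level, 96 mm above the bench.
- lid_hinge (a point): Middle of the hinge axis: at x = 0, y = -100 mm, z = 30 mm in the box frame; the axis runs along the box's x. This frame turns with the lid: its y runs from the hinge to the lid's free edge, its z points out of the lid's outer (top) face. The lid is a hollow cover open underneath, 178 mm along x, 200 mm along y, outer top face at z = 66 mm, walls and top 4 mm thick, with a white lift tab 80 mm wide that continues the top face 21 mm past the free edge.
- lid_press (a point): Point on the lid's outer top face, at x = 0, y = 175 mm, z = 66 mm in the lid_hinge frame: the place to push the lid over and to press it down. Axes as lid_hinge.
- blue_patch: Bystander: a blue patch of the very same shape and size; not to be used.
- glue_bottle: Bystander: upright white bottle with red cap, 52 mm in diameter, 150 mm tall. Origin: centre of its base.
- pallet_foot: Bystander: grey open-topped hollow plastic pallet foot, 80 x 70 x 50 mm. Origin: centre of its underside.
- screwdriver: Bystander: screwdriver with orange handle, lying on the bench along its x, about 200 mm long, under 35 mm high.
- wire_brush: Bystander: wooden-handled brush lying on the bench behind the box, along its x, about 200 mm long, under 40 mm high.
- nozzle: Bystander: small steel hot-air nozzle standing upright, 36 mm in diameter, 65 mm tall. Origin: centre of its base.

How it is judged:
By the outcome, as a careful person would: the job done as asked, in the order asked, and still so for the second after the job is handed in, with the robot touching nothing.
It also fails if it takes over 62 s, if anything falls off the work surface, if the arm or the gripper's body presses on something with over 40 N, if the wrist force passes 120 N, or if a joint passes its speed limit or range.

## Working session

There is one attempt and no reset: what is moved stays moved. The work goes in short steps, Python scripts to look and compute and a shell command to move; the robot and the scene stay as the last step left them, time stands still between calls to the robot, and variables do not carry over. Pictures are saved under pics/ and viewed, and the job is handed in when it is done.

```bash
ls; mkdir -p pics; python3 - <<'E'
from bench import r
import cv2
s=r.get_state();print(s['time'],s['position'],s['tool_rot'],s['force'],s['grip_width'],r.tcp_to_grasp)
for n in ['side','top']:
    c=r.read_camera(n);print(n,{k:v for k,v in c.items() if k!='pixels'})
    cv2.imwrite(f'pics/{n}0.png',c['pixels'][:,:,::-1])
    for q in ['patch','blue_patch','cure_box','lid','stage_mid']:
        print(q,[(round(d['score'],2),[round(float(v)) for v in d['position']]) for d in r.find_in(q,n)][:3])
E
```

```text
pics
0.0 [0.22050329 0.58439732 0.30181439] [-1.57089088  0.0016009   1.21007923] [ 0.35784206  0.62066806 -0.679599  ] 0.08780327953160882 0.0613
side {'fx': 372.8357960770467, 'fy': 372.8357960770467, 'cx': 255.19406379040748, 'cy': 190.7034032916512, 'k1': -0.08121865667351268, 'origin': array([0.48285642, 0.96738655, 0.71533082]), 'attitude': array([ 1.01493057,  0.02036167, -3.07952838])}
patch [(0.72, [291, 225]), (0.52, [150, 272])]
blue_patch [(0.64, [252, 235])]
cure_box []
lid [(0.77, [151, 272])]
stage_mid [(0.92, [174, 266])]
top {'fx': 495.0731402319027, 'fy': 495.0731402319027, 'cx': 263.75788643139305, 'cy': 186.83408542907756, 'k1': -0.12385045356160129, 'origin': array([ 0.27201534, -0.0425294 ,  1.64898069]), 'attitude': array([ 1.96252522e-01,  1.01112365e-03, -1.60074747e+00])}
patch [(0.63, [184, 155]), (0.59, [231, 205])]
blue_patch [(0.9, [190, 200])]
cure_box [(0.66, [204, 296]), (0.18, [144, 246])]
lid [(0.92, [202, 322])]
stage_mid [(0.77, [204, 297]), (0.69, [184, 154])]
```

View pics/side0.png

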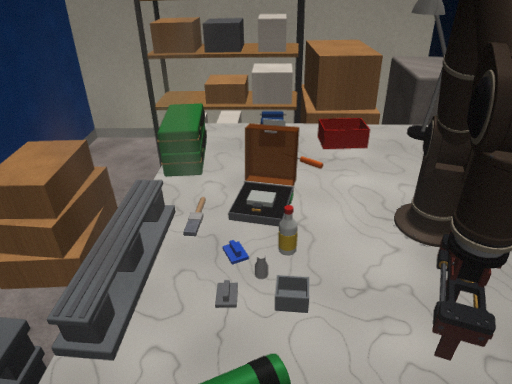

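View pics/top0.png

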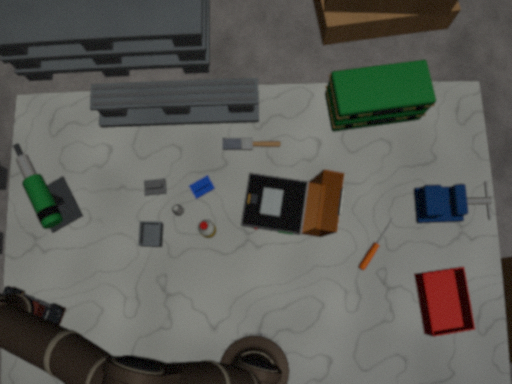

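Side: grey patch at about (row 293, col 227), blue patch (252, 235), box at (200, 262) with the lid upright behind it. Top: grey patch (187,155), stage (202,271), lid hinged on the right (world −y). Next: calibration helpers and silhouettes.

```bash
cat > h.py <<'E'
import numpy as np, cv2
from scipy.spatial.transform import Rotation as Ro
from bench import r
def campose(c,s=None):
    if 'mount' in c:
        T=np.eye(4);T[:3,:3]=Ro.from_euler('xyz',s['tool_rot']).as_matrix();T[:3,3]=s['position']
        T=T@np.array(c['mount']);return T[:3,:3],T[:3,3]
    return Ro.from_euler('xyz',c['attitude']).as_matrix(),np.array(c['origin'])
def K(c): return np.array([[c['fx'],0,c['cx']],[0,c['fy'],c['cy']],[0,0,1]]),np.array([c['k1'],0,0,0.])
F=np.diag([1.,-1,-1])
def proj(P,c,s=None):
    R,o=campose(c,s);k,d=K(c);Rc=F@R.T
    return cv2.projectPoints(np.asarray(P,float).reshape(-1,1,3),cv2.Rodrigues(Rc)[0],-Rc@o,k,d)[0][:,0]
def unproj(uv,z,c,s=None):
    R,o=campose(c,s);k,d=K(c)
    n=cv2.undistortPoints(np.asarray(uv,float).reshape(-1,1,2),k,d)[:,0]
    D=np.c_[n,np.ones(len(n))]@(R@F).T
    return o+D*((z-o[2])/D[:,2])[:,None]
E
python3 - <<'E'
from h import *
for n in ['side','top']:
    c=r.read_camera(n); big=cv2.resize(c['pixels'][:,:,::-1],None,fx=1,fy=1)
    for q,z in [('patch',.01),('blue_patch',.01),('cure_box',.03),('stage_mid',.048)]:
        for d in r.masks_of(q,n)[:2]:
            m=d['mask'].astype(np.uint8); pts=np.argwhere(m)[:,::-1].astype(np.float32)
            w=unproj(pts,z,c)
            rect=cv2.minAreaRect((w[:,:2]*1000).astype(np.float32))
            print(n,q,round(d['score'],2),m.sum(),rect)
    if n=='top': y,x,h,w=140,130,120,230
    else: y,x,h,w=110,180,210,150
    cr=big[y:y+h,x:x+w]; cv2.imwrite(f'pics/{n}1.png',cv2.resize(cr,None,fx=3 if n=='top' else 2.8,fy=3 if n=='top' else 2.8,interpolation=cv2.INTER_CUBIC))
E
```

```text
side patch 0.84 565 ((610.1995239257812, 320.7743835449219), (54.10118103027344, 96.03230285644531), 5.876336097717285)
side patch 0.59 3263 ((534.7904052734375, -551.4945678710938), (672.4307250976562, 267.49102783203125), 86.40376281738281)
side blue_patch 0.6 396 ((606.8282470703125, 161.21839904785156), (54.785255432128906, 98.76109313964844), 27.575468063354492)
side blue_patch 0.45 5462 ((518.031005859375, -426.1212463378906), (266.9505920410156, 924.2874145507812), 0.842039167881012)
side cure_box 0.69 5456 ((542.1798706054688, -385.5002136230469), (896.91650390625, 262.560302734375), 86.49188232421875)
side stage_mid 0.79 5331 ((516.2357788085938, -344.2900085449219), (252.3667449951172, 860.56982421875), 0.6699661016464233)
top patch 0.69 360 ((609.6945190429688, 320.9400634765625), (56.37196350097656, 79.69148254394531), 3.4853827953338623)
top blue_patch 0.63 368 ((606.3637084960938, 162.64112854003906), (57.582862854003906, 78.55685424804688), 30.609085083007812)
top blue_patch 0.35 368 ((611.0179443359375, 317.0233154296875), (55.95426559448242, 79.00983428955078), 1.0040498971939087)
top cure_box 0.78 5631 ((547.2244262695312, -147.97938537597656), (333.20953369140625, 228.5768585205078), 83.13032531738281)
top stage_mid 0.88 5616 ((541.4464721679688, -143.57254028320312), (330.9456787109375, 224.3251190185547), 85.2865219116211)
```

View pics/top1.png

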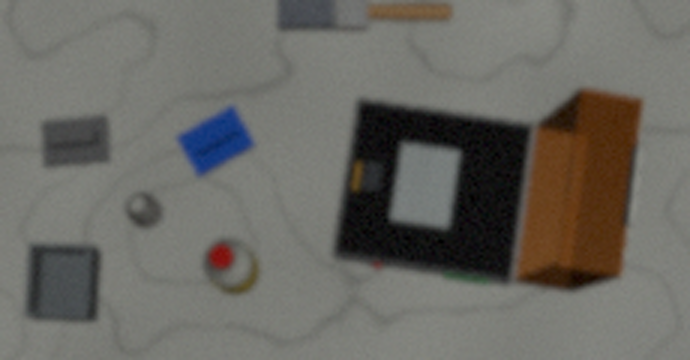

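View pics/side1.png

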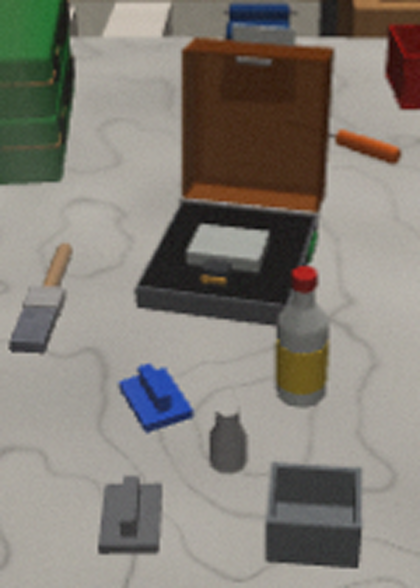

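```bash
python3 - <<'E'
from h import *
from scipy.optimize import least_squares
C={n:r.read_camera(n) for n in ['top','side']}
# edge-based fit: model outlines vs threshold masks
c=C['top'];g=c['pixels'].astype(int)
ROI=np.zeros((384,512),bool);ROI[170:240,235:310]=1
br=(g.sum(2)>330)&ROI
n,l,st,ce=cv2.connectedComponentsWithStats(br.astype(np.uint8))
lab=l[202,271];m=(l==lab);print('stage',m.sum())
w=unproj(np.argwhere(m)[:,::-1],.048,c);print(cv2.minAreaRect((w[:,:2]*1000).astype(np.float32)),w.mean(0))
dk=(g.sum(2)<110)&ROI;n,l,st,ce=cv2.connectedComponentsWithStats(dk.astype(np.uint8))
lab=l[220,271];m=(l==lab);print('plinth',m.sum(),st[lab])
w=unproj(np.argwhere(m)[:,::-1],.03,c);print(cv2.minAreaRect((w[:,:2]*1000).astype(np.float32)))
# side patch plate corners and stage
c=C['side'];g=c['pixels'].astype(int)
br=(g.sum(2)>0)
print(g[196:202,255:270].sum(2))
m=np.zeros((384,512),np.uint8);R=(slice(180,215),slice(235,285))
mm=(g.sum(2)>380);m[R]=mm[R]
n,l,st,ce=cv2.connectedComponentsWithStats(m);print(st)
E
```

```text
stage 416
((541.46142578125, -73.93309020996094), (57.701576232910156, 79.42538452148438), 79.89588165283203) [ 0.54124769 -0.07377621  0.048     ]
plinth 2095 [ 243  175   63   57 2095]
((539.0907592773438, -83.34149932861328), (187.5291748046875, 168.46705627441406), 79.48320770263672)
[[492 491 484 490 493 492 487 490 495 483 483 489 495 491 488]
 [484 485 483 492 485 486 495 497 495 492 492 496 488 495 490]
 [494 487 490 483 482 494 485 489 490 489 491 490 491 490 488]
 [494 483 488 487 496 493 492 493 493 488 488 488 494 498 497]
 [457 488 485 490 498 486 497 497 498 495 496 484 492 488 488]
 [304 320 332 349 347 367 412 442 452 451 489 488 493 486 499]]
[[     0      0    512    384 196242]
 [   235    180     10     19    104]
 [   259    182      2      1      2]
 [   268    183      2      1      2]
 [   278    184      1      1      1]
 [   280    184      1      1      1]
 [   247    190     29     13    256]]
```

Stage top at (0.541, −0.074), box yaw ≈ −10°; the plinth fit gives the same centre, and the sizes come out a little under nominal, as expected from thresholding. The patch is at about (0.610, 0.321), yaw ≈ 93°. I'll grip the rib by its ends, so the wide gripper body lies along the box's x, clear of the lid. First I go above the patch and look with the wrist camera.

```bash
python3 -m jog '[[50,-35,0,8,1],[110,-75,0,16,1],[170,-115,0,24,1],[230,-155,0,24,1],[290,-195,-20,24,1],[350,-235,-40,24,1],[390,-263,-50,24,1],[390,-263,-50,24,1],[390,-263,-50,24,1]]'
python3 - <<'E'
from h import *
s=r.get_state();c=r.read_camera('wrist')
print(s['position'],np.degrees(s['tool_rot']),c['mount'],c['fx'],c['k1'])
cv2.imwrite('pics/w0.png',c['pixels'][:,:,::-1])
for d in r.masks_of('patch','wrist')[:2]: print(d['score'],d['position'],d['mask'].sum())
E
```

```text
time: 2.33
position: [0.6133, 0.3176, 0.2512]
tool_rot: [-1.57, 0.003, 1.623]
force: [-0.9, 0.5, 0.8]
grip_width: 0.0878
[0.61329774 0.31758014 0.25119212] [-89.97397361   0.16185547  92.98146486] [[ 9.99999975e-01 -2.02410888e-04  8.98072424e-05 -2.67873961e-04]
 [ 1.40997918e-04  2.69295651e-01 -9.63057544e-01 -8.24518232e-02]
 [ 1.70748632e-04  9.63057533e-01  2.69295673e-01  7.37888951e-02]
 [ 0.00000000e+00  0.00000000e+00  0.00000000e+00  1.00000000e+00]] 338.958689084983 -0.062111681900291135
0.89 [166.6, 257.2] 4029
```

View pics/w0.png

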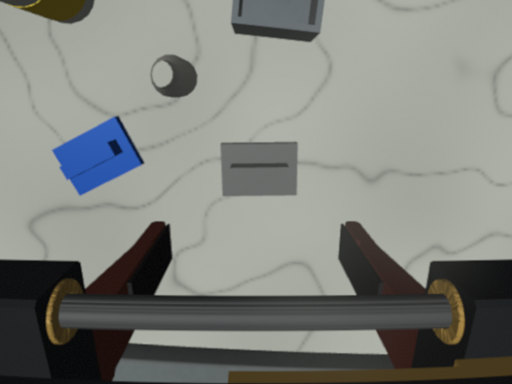

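The wrist view shows the grey patch with corners near (142,221), (142,297), (196,297), (196,221), rib along the image columns, so it lies nearly square to the jaws. The blue patch is at (155,98) and the nozzle at (75,172).

```bash
cat >> h.py <<'E'
from scipy.optimize import minimize
def boxpts(L,W,z0,z1): return np.array([[x*L/2,y*W/2,z] for z in (z0,z1) for x in(-1,1) for y in(-1,1)])
def fit_patch(obs,z0,x0):
    """obs: list of (mask,cam,state); fits x,y,yaw of patch lying at height z0 by silhouette overlap"""
    P1=boxpts(.074,.052,z0,z0+.01);P2=boxpts(.054,.014,z0+.01,z0+.03)
    def ren(p,c,s):
        im=np.zeros((384*4,512*4),np.uint8);ca,sa=np.cos(p[2]),np.sin(p[2])
        for P in(P1,P2):
            Q=P.copy();Q[:,0]=p[0]+ca*P[:,0]-sa*P[:,1];Q[:,1]=p[1]+sa*P[:,0]+ca*P[:,1]
            uv=proj(Q,c,s);uv=(uv+.5)*4-.5
            cv2.fillConvexPoly(im,cv2.convexHull(np.round(uv).astype(np.int32)),255)
        return cv2.resize(im,(512,384),interpolation=cv2.INTER_AREA)/255.
    def cost(v):
        p=[x0[0]+v[0]/1000,x0[1]+v[1]/1000,x0[2]+np.radians(v[2])]
        return sum(np.abs(ren(p,c,s)-m).sum()/m.sum() for m,c,s in obs)
    b=minimize(cost,[0,0,0],method='Nelder-Mead',options=dict(initial_simplex=[[0,0,0],[6,0,0],[0,6,0],[0,0,6]],xatol=.02,fatol=1e-5))
    return x0[0]+b.x[0]/1000,x0[1]+b.x[1]/1000,np.degrees(x0[2])+b.x[2],b.fun
E
python3 - <<'E'
from h import *
s=r.get_state();c=r.read_camera('wrist');m=r.masks_of('patch','wrist')[0]['mask']
g=c['pixels'].astype(int).sum(2);R=np.zeros_like(m);R[135:205,212:306]=1
m2=(g<480)&R
n,l,st,_=cv2.connectedComponentsWithStats(m2.astype(np.uint8));k=1+np.argmax(st[1:,4]);m2=(l==k)
print(m.sum(),m2.sum(),st[k])
for M in(m,m2): print('wrist',fit_patch([(M,c,s)],0,(.61,.321,np.radians(93))))
o=[]
for q in('top','side'):
    cc=r.read_camera(q)
    M=r.masks_of('patch',q)[0]; print(q,M['score'],M['mask'].sum(),fit_patch([(M['mask'],cc,None)],0,(.61,.321,np.radians(93))))
E
```

```text
4052 4353 [ 212  141   94   63 4353]
wrist (np.float64(0.6106377581058706), np.float64(0.3197099667982146), np.float64(93.89180434322488), np.float64(0.02329616940557072))
wrist (np.float64(0.610281552747771), np.float64(0.32065487736482623), np.float64(93.30180380515546), np.float64(0.07036121133498195))
top 0.54 211 (np.float64(0.610559799382716), np.float64(0.3175829475308642), np.float64(97.14467592592592), np.float64(0.6594926122107609))
side 0.74 512 (np.float64(0.6099682590395662), np.float64(0.3192059714095365), np.float64(93.25258384952275), np.float64(0.08807444852941176))
```

```bash
python3 -c "
from h import *
s=r.get_state();print(s['position'],np.degrees(s['tool_rot']),s['time'])"
python3 -m jog '[[-1,1,-40,0.7,1],[-2,2,-90,0.7,1],[-3,2,-135,0.7,1],[-3,2,-150,0.7,1],[-3,2,-157,0.7,1],[-3,2,-157,0.7,1]]'
```

```text
[0.60992793 0.3228882  0.25318524] [-9.00231351e+01 -3.81741708e-02  9.34291202e+01] 2.725
time: 3.48
position: [0.6083, 0.3242, 0.0969]
tool_rot: [-1.572, -0.001, 1.641]
force: [0.6, 0.3, 0.1]
grip_width: 0.0877
```

```bash
python3 -m jog '[[2,-4,-3,0,1],[2,-4,-3,0,1],[2,-4,-3,0,1]]'
python3 - <<'E'
from h import *
s=r.get_state();c=r.read_camera('wrist')
print(s['position'],np.degrees(s['tool_rot']))
cv2.imwrite('pics/w1.png',c['pixels'][:,:,::-1])
c=r.read_camera('side');cv2.imwrite('pics/s2.png',cv2.resize(c['pixels'][220:330,160:320,::-1],None,fx=4,fy=4))
E
```

```text
time: 3.85
position: [0.6099, 0.3197, 0.0932]
tool_rot: [-1.572, -0.0, 1.641]
force: [-0.2, -0.0, 0.5]
grip_width: 0.0878
[0.60994306 0.31970174 0.09324756] [-9.00413784e+01 -2.27151291e-02  9.40110376e+01]
```

View pics/w1.png

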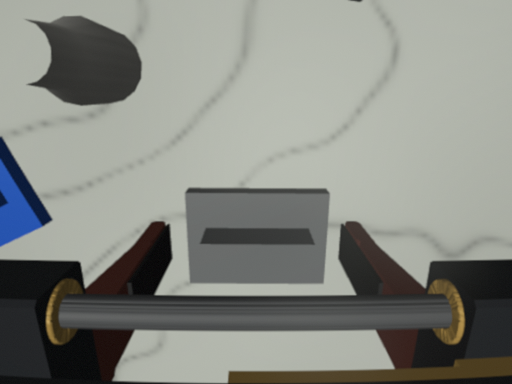

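View pics/s2.png

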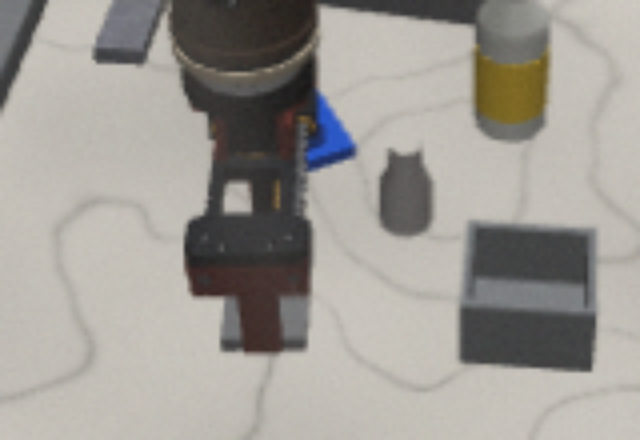

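```bash
python3 - <<'E'
from h import *
s=r.get_state();c=r.read_camera('wrist')
m=r.masks_of('patch','wrist')[0]
print(m['score'],m['mask'].sum(),fit_patch([(m['mask'],c,s)],0,(.61,.32,np.radians(93.7))))
im=c['pixels'][:,:,::-1].copy()
a=np.radians(93.7)
for L,W,z0,z1,col in((.074,.052,0,.01,(0,0,255)),(.054,.014,.01,.03,(0,255,0))):
    P=boxpts(L,W,z0,z1);Q=P.copy();Q[:,0]=.6106+np.cos(a)*P[:,0]-np.sin(a)*P[:,1];Q[:,1]=.3197+np.sin(a)*P[:,0]+np.cos(a)*P[:,1]
    uv=np.round(proj(Q,c,s)).astype(int)
    for i in range(8):
        for j in range(i):
            if bin(i^j).count('1')==1: cv2.line(im,tuple(map(int,uv[i])),tuple(map(int,uv[j])),col,1)
R=Ro.from_euler('xyz',s['tool_rot']).as_matrix()
for t in(-.044,.044):
  for w in(-.01,.01):
    p=s['position']+R@np.array([t,.08,w]); u=proj(p,c,s)[0];cv2.circle(im,tuple(int(round(x)) for x in u),3,(255,0,255),1)
cv2.imwrite('pics/w2.png',im)
E
```

```text
0.63 13494 (np.float64(0.6108159079203018), np.float64(0.3205246403512984), np.float64(93.36911017911332), np.float64(0.01571562669828566))
```

View pics/w2.png

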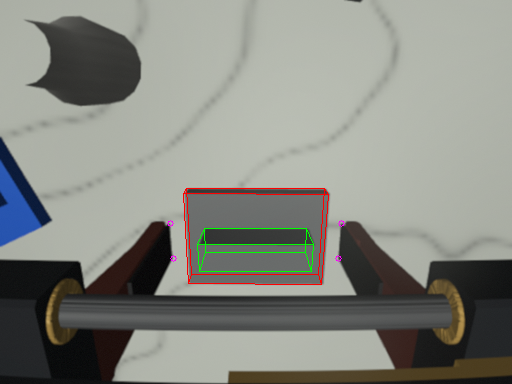

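The projected model lies on the patch within about 2 px, and the fingertips straddle the rib ends. Closing.

```bash
python3 -m jog '[[1,0,0,-0.5,1],[1,0,0,-0.5,0],[1,0,0,-0.5,0],[1,0,0,-0.5,0],[1,0,0,-0.5,0],[1,0,0,-0.5,0],[1,0,0,-0.5,0],[1,0,0,-0.5,0]]'
```

```text
time: 5.05
position: [0.6106, 0.3198, 0.0926]
tool_rot: [-1.571, -0.0, 1.632]
force: [-0.2, 0.7, 0.2]
grip_width: 0.0539
```

```bash
python3 -m jog '[[0,0,30,0,0],[0,0,80,0,0],[0,0,130,0,0],[0,0,180,0,0],[0,0,200,0,0]]'; python3 -c "
from h import *
s=r.get_state();print(s['qpos'].round(3),s['time'])"
```

```text
time: 5.68
position: [0.6114, 0.32, 0.2965]
tool_rot: [-1.575, -0.002, 1.632]
force: [0.0, -0.3, -0.8]
grip_width: 0.0538
[-0.581  0.525  0.044  1.433 -0.024  1.18   1.098] 5.675
```

```bash
python3 -m jog '[[-5,-30,5,-10,0],[-12,-70,5,-20,0],[-20,-115,5,-30,0],[-28,-160,5,-40,0],[-36,-205,5,-50,0],[-44,-250,5,-60,0],[-52,-295,5,-70,0],[-58,-330,5,-80,0],[-64,-360,5,-90,0],[-69,-385,5,-100,0],[-70,-394,5,-103.4,0],[-70,-394,5,-103.4,0],[-70,-394,5,-103.4,0],[-70,-394,5,-103.4,0]]'
python3 - <<'E'
from h import *
s=r.get_state();c=r.read_camera('wrist')
print(s['position'],np.degrees(s['tool_rot']),s['grip_width'])
cv2.imwrite('pics/w3.png',c['pixels'][:,:,::-1])
c=r.read_camera('side');cv2.imwrite('pics/s3.png',cv2.resize(c['pixels'][60:240,160:380,::-1],None,fx=3,fy=3))
E
```

```text
time: 7.42
position: [0.5409, -0.0732, 0.2975]
tool_rot: [-1.571, 0.0, -0.169]
force: [0.3, -0.2, -1.2]
grip_width: 0.0536
[ 0.54085527 -0.07316566  0.29752514] [-8.99866540e+01  1.30694297e-02 -9.70975761e+00] 0.05364530094443624
```

View pics/w3.png

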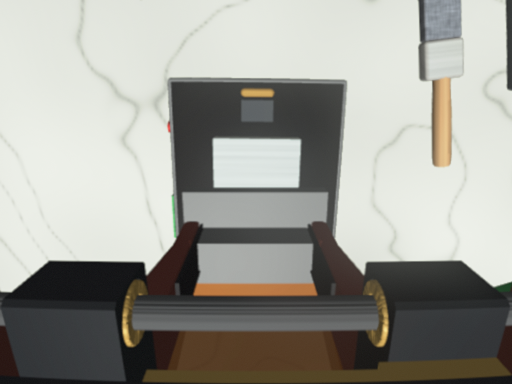

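View pics/s3.png

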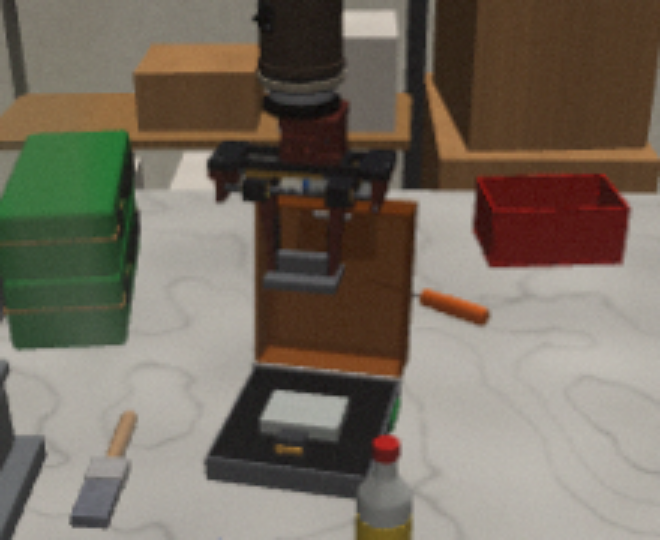

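The wrist view shows the stage with far corners at (138,213) and (138,300) and near edge at row 187, the plinth's far corners at (80,170) and (80,345), and the patch held level at rows 192–285. I'll fit the box pose from these.

```bash
python3 - <<'E'
from h import *
from scipy.optimize import least_squares
s=r.get_state();c=r.read_camera('wrist');g=c['pixels'].astype(int).sum(2)
m=(g>450).astype(np.uint8);R=np.zeros_like(m);R[125:191,200:315]=1;m&=R
n,l,st,_=cv2.connectedComponentsWithStats(m);k=1+np.argmax(st[1:,4]);m=(l==k).astype(np.uint8);print('stage',st[k])
pts=unproj(np.argwhere(m)[:,::-1],.048,c,s)
rc=cv2.minAreaRect((pts[:,:2]*1e3).astype(np.float32));print('wrist stage',rc,pts.mean(0))
sx=s
def model(p):
    a=p[2];M=lambda P:np.c_[p[0]+np.cos(a)*P[:,0]-np.sin(a)*P[:,1],p[1]+np.sin(a)*P[:,0]+np.cos(a)*P[:,1],P[:,2]]
    return M
# corners
hull=cv2.approxPolyDP(cv2.convexHull(np.argwhere(m)[:,::-1].astype(np.float32).reshape(-1,1,2)),3,True)[:,0];print(hull)
# overlay with predicted
for p,nm in(((.5395,-.0836,np.radians(-10.1)),'a'),):
    im=c['pixels'][:,:,::-1].copy();M=model(p)
    for P in(boxpts(.086,.064,.03,.048)+[0,.01,0],boxpts(.18,.2,0,.03),boxpts(.03,.031,.03,.052)+[0,.0745,0]):
        uv=np.round(proj(M(P),c,s)).astype(int)
        for i in range(8):
            for j in range(i):
                if bin(i^j).count('1')==1: cv2.line(im,tuple(map(int,uv[i])),tuple(map(int,uv[j])),(0,0,255),1)
    cv2.imwrite('pics/w4.png',cv2.resize(im[60:300,130:380],None,fx=2.4,fy=2.4,interpolation=cv2.INTER_NEAREST))
E
```

```text
stage [ 213  138   88   50 4331]
wrist stage ((543.0321655273438, -66.72348022460938), (49.72608947753906, 86.96104431152344), 80.22740173339844) [ 0.54304642 -0.0663162   0.048     ]
[[300. 139.]
 [297. 187.]
 [214. 186.]
 [213. 138.]]
```

View pics/w4.png

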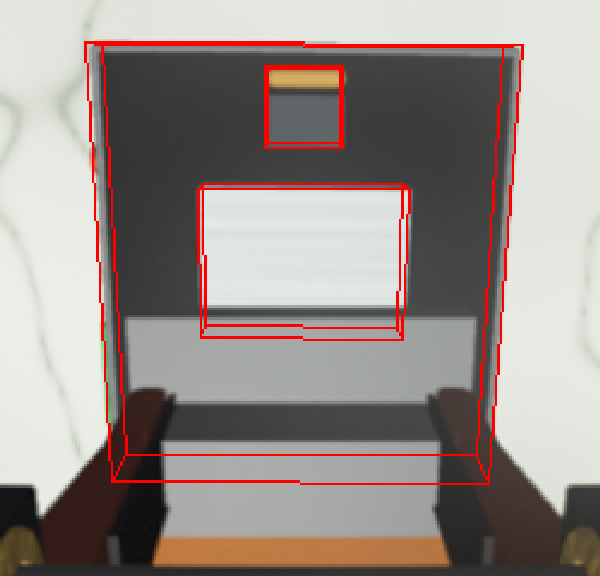

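Wrist and top cameras agree on the stage centre, (0.5416, −0.0738), yaw −9.9°, and the tool is within 1 mm of it. Check the held patch's pose, then lower.

```bash
python3 - <<'E'
from h import *
s=r.get_state();c=r.read_camera('wrist');print(s['position'],np.degrees(s['tool_rot']))
for m in r.masks_of('patch','wrist')[:2]: print(m['score'],m['mask'].sum(),fit_patch([(m['mask'],c,s)],s['position'][2]-.0926,(.5409,-.0732,np.radians(-9.7))))
E
python3 -m jog '[[1,-0.5,-40,0,0],[1,-0.5,-80,0,0],[1,-0.5,-115,0,0],[1,-0.5,-135,0,0],[1,-0.5,-147,0,0],[1,-0.5,-150,0,0],[1,-0.5,-150,0,0],[1,-0.5,-150,0,0]]'
python3 - <<'E'
from h import *
s=r.get_state();c=r.read_camera('wrist');print(s['position'],np.degrees(s['tool_rot']))
cv2.imwrite('pics/w5.png',c['pixels'][:,:,::-1])
for m in r.masks_of('patch','wrist')[:2]: print(m['score'],m['mask'].sum(),fit_patch([(m['mask'],c,s)],s['position'][2]-.0926,(.5409,-.0732,np.radians(-9.7))))
c=r.read_camera('side');cv2.imwrite('pics/s4.png',cv2.resize(c['pixels'][90:240,180:330,::-1],None,fx=4,fy=4))
E
```

```text
[ 0.54074814 -0.07376517  0.29759728] [-8.99969598e+01  3.96213019e-03 -9.79743149e+00]
0.95 11909 (np.float64(0.5406228889879952), np.float64(-0.07425383734459012), np.float64(-9.95016844055191), np.float64(0.15124201666559645))
0.39 5159 (np.float64(0.5755666666666667), np.float64(-0.26253333333333334), np.float64(38.3), np.float64(1.0))
time: 8.68
position: [0.5421, -0.0748, 0.1485]
tool_rot: [-1.57, -0.001, -0.172]
force: [-0.4, -0.9, -0.8]
grip_width: 0.0539
[ 0.54212418 -0.0747678   0.14847536] [-8.99800395e+01 -8.12607426e-02 -9.86741056e+00]
0.69 12127 (np.float64(0.5420186536959128), np.float64(-0.07533244605751108), np.float64(-10.12224064647314), np.float64(0.1463116655914448))
```

View pics/w5.png

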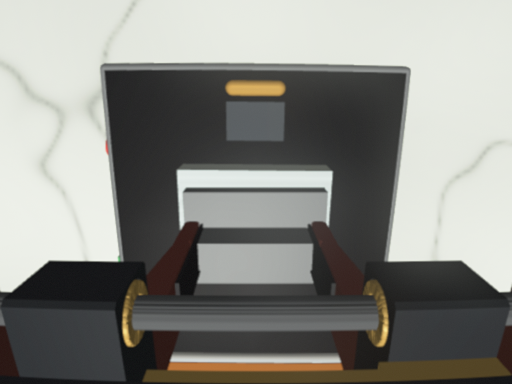

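View pics/s4.png

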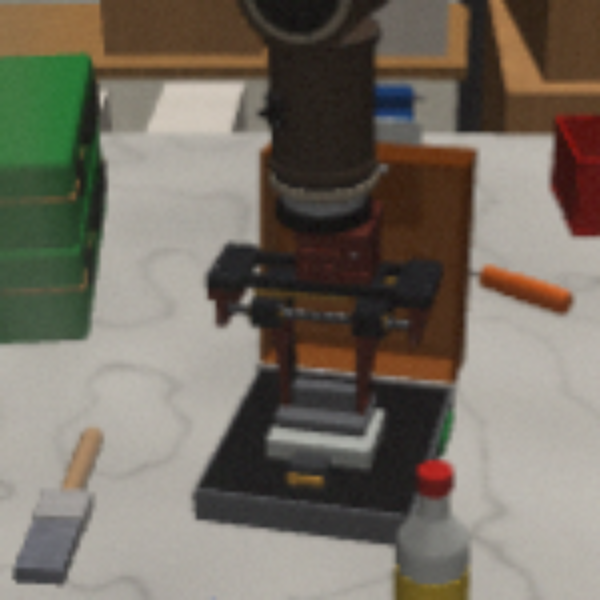

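```bash
python3 - <<'E'
from h import *
s=r.get_state();c=r.read_camera('wrist');g=c['pixels'].astype(int).sum(2)
print(g[160:196,255],g[180,172:186],g[180,324:340])
a=np.radians(-9.9);X=np.array([np.cos(a),np.sin(a)]);Y=np.array([-X[1],X[0]]);o=np.array([.5416,-.0738])
print(s['position'],(s['position'][:2]-o)@X,(s['position'][:2]-o)@Y)
for uv in([255,165],[255,170],[179,180],[332,180]):
    w=unproj([uv],.048,c,s)[0,:2]-o;print(uv,w@X*1e3,w@Y*1e3)
E
```

```text
[190 193 197 205 251 277 288 289 286 324 480 638 680 683 684 686 689 694
 698 692 686 680 676 674 677 684 666 492 294 217 212 261 392 478 505 507] [153 151 149 150 219 418 617 686 692 690 689 691 689 689] [685 683 683 683 685 686 687 672 497 281 180 171 169 172 174 169]
[ 0.54191597 -0.07469059  0.14820775] 0.00046438685671167475 -0.0008230061684726499
[255, 165] 0.5565395882825859 35.00229532446724
[255, 170] 0.558951393141455 32.19384636101278
[179, 180] -41.790024900001484 26.502334524054383
[332, 180] 43.496044697523956 26.550467414698772
```

```bash
python3 -m jog '[[0.3,0.8,-2,0,0],[0.3,0.8,-4,0,0],[0.3,0.8,-5,0,0],[0.3,0.8,-6,0,0],[0.3,0.8,-7,0,0],[0.3,0.8,-7,0,0],[0.3,0.8,-7,0,0]]'
```

```text
time: 9.75
position: [0.5419, -0.0739, 0.1406]
tool_rot: [-1.571, 0.0, -0.172]
force: [-0.2, 0.3, -1.4]
grip_width: 0.0537
```

```bash
python3 -m jog '[[0,0,-0.5,0,0],[0,0,-1,0,0],[0,0,-1,0,0]]'; python3 -c "
from h import *
s=r.get_state();print(s['force'],s['position'])
c=r.read_camera('side');cv2.imwrite('pics/s5.png',cv2.resize(c['pixels'][160:230,220:320,::-1],None,fx=6,fy=6,interpolation=cv2.INTER_CUBIC))"
```

```text
time: 10.12
position: [0.542, -0.074, 0.1405]
tool_rot: [-1.57, -0.0, -0.172]
force: [-3.6, 0.7, 9.6]
grip_width: 0.0537
[-3.59985966  0.70506796  9.56512745] [ 0.54196182 -0.07396766  0.14053404]
```

View pics/s5.png

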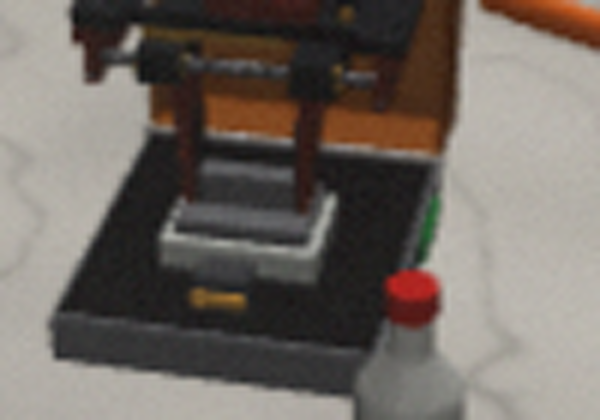

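The force is now +9.6 N upward, so the patch is resting on the stage. I back off 0.5 mm, open partly, then fully, and lift.

```bash
python3 -m jog '[[0,0,0.5,0,0],[0,0,0.5,0,0.75],[0,0,0.5,0,0.8],[0,0,0.5,0,0.8],[0,0,0.5,0,0.8],[0,0,10,0,0.8],[0,0,40,0,0.8],[0,0,90,0,0.8],[0,0,140,0,0.8],[0,0,160,0,0.8],[0,0,160,0,0.8],[0,0,160,0,0.8]]'
python3 - <<'E'
from h import *
s=r.get_state();c=r.read_camera('wrist');print(s['position'],np.degrees(s['tool_rot']))
im=c['pixels'][:,:,::-1].copy();cv2.imwrite('pics/w6.png',im)
for m in r.masks_of('patch','wrist')[:2]: print(m['score'],m['position'],fit_patch([(m['mask'],c,s)],.048,(.5419,-.0739,np.radians(-9.9))))
E
```

```text
time: 11.68
position: [0.5415, -0.0738, 0.2989]
tool_rot: [-1.571, 0.001, -0.172]
force: [-0.0, 0.3, 0.3]
grip_width: 0.0703
[ 0.54146541 -0.07377675  0.29886324] [-9.00026132e+01  6.44637470e-02 -9.86461606e+00]
0.87 [171.3, 252.1] (np.float64(0.541484611576771), np.float64(-0.0743437527742515), np.float64(-10.020027710752805), np.float64(0.02028133203293691))
```

View pics/w6.png

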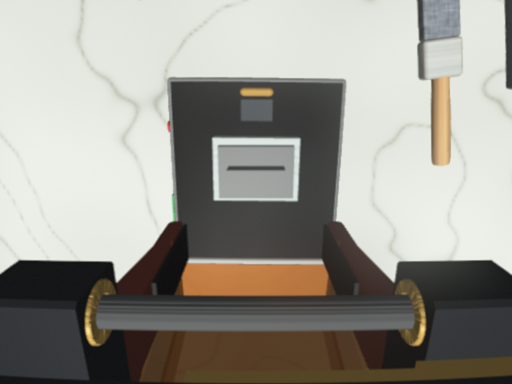

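The patch lies centred: model fit (0.5415, −0.0743), −10.0° against the stage at (0.5416, −0.0738), −9.9°, with an even pale border all round at rows 138–201, cols 213–300. I raise, then estimate the lid angle.

```bash
python3 -m jog '[[0,0,40,0,0],[0,0,90,0,0],[0,0,125,0,0],[-5,-30,125,0,0],[-14,-80,125,0,0],[-23,-130,125,0,0],[-33,-190,125,0,0],[-41,-235,125,0,0],[-45,-256,125,0,0],[-45,-256,125,0,0],[-45,-256,125,0,0]]'
python3 - <<'E'
from h import *
s=r.get_state();print(s['position'],s['qpos'].round(2))
o=np.array([.5398,-.0836]);a=np.radians(-9.9)
def lidw(P,th):
    y=-.1+P[:,1]*np.cos(th)-P[:,2]*np.sin(th);z=.03+P[:,1]*np.sin(th)+P[:,2]*np.cos(th);x=P[:,0]
    return np.c_[o[0]+np.cos(a)*x-np.sin(a)*y,o[1]+np.sin(a)*x+np.cos(a)*y,z]
for n in('side','top'):
    c=r.read_camera(n);p=c['pixels'].astype(int)
    im=c['pixels'][:,:,::-1].copy()
    for th,col in((1.47,(0,0,255)),(1.6,(0,255,0)),(1.75,(255,0,0))):
        uv=np.round(proj(lidw(np.array([[-.089,0,.066],[-.089,.2,.066],[-.089,.2,0],[.089,.2,0],[.089,.2,.066],[.089,0,.066]]),th),c)).astype(np.int32)
        cv2.polylines(im,[uv.reshape(-1,1,2)],False,col,1)
    cr=im[100:210,220:330] if n=='side' else im[150:250,230:360]
    cv2.imwrite(f'pics/lid_{n}.png',cv2.resize(cr,None,fx=5 if n=='side' else 5,fy=5,interpolation=cv2.INTER_NEAREST))
E
```

```text
time: 13.15
position: [0.4975, -0.3287, 0.4238]
tool_rot: [-1.57, 0.001, -0.171]
force: [0.9, 0.7, 0.3]
grip_width: 0.0002
[ 0.49750048 -0.32868284  0.42383859] [-0.    0.32  0.69  1.52 -0.21  1.37  0.53]
```

View pics/lid_side.png

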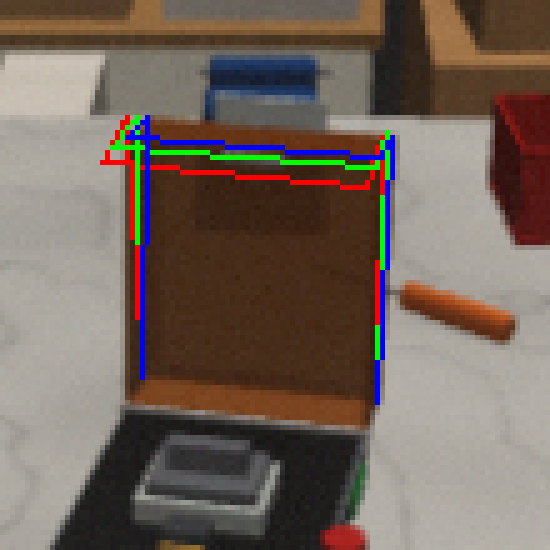

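View pics/lid_top.png

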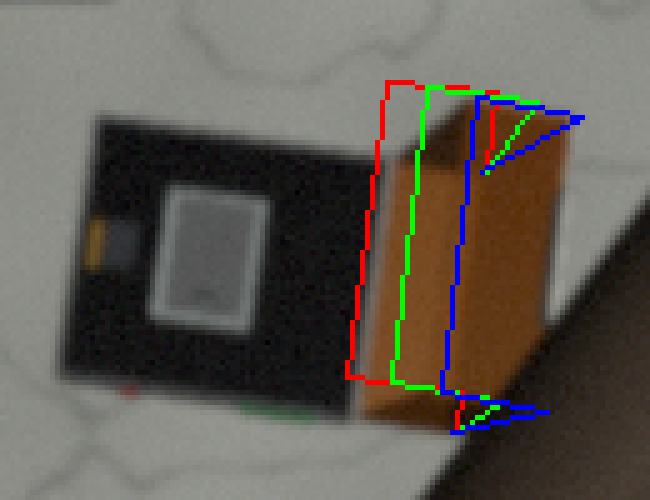

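The side and top views both put the lid near 1.7 rad (free-edge corners at about (170,325) and (172,343) in the top picture). The tool is behind it. I descend, then push it over.

```bash
python3 -m jog '[[0,0,-50,0,0],[0,0,-100,0,0],[0,0,-135,0,0],[0,0,-149,0,0],[0,0,-149,0,0],[0,0,-149,0,0]]' && python3 -m jog '[[2.5,15,0,0,0],[5,30,0,0,0],[8,44,0,0,0],[9,54,0,0,0],[10,64,0,0,0],[12,74,0,0,0]]'
python3 - <<'E'
from h import *
c=r.read_camera('side');cv2.imwrite('pics/s6.png',cv2.resize(c['pixels'][60:240,180:340,::-1],None,fx=3.3,fy=3.3))
c=r.read_camera('top');cv2.imwrite('pics/t6.png',cv2.resize(c['pixels'][140:260,220:380,::-1],None,fx=4,fy=4))
E
```

```text
time: 14.0
position: [0.4976, -0.3303, 0.2772]
tool_rot: [-1.571, -0.002, -0.172]
force: [0.2, 0.1, -0.5]
grip_width: 0.0003
time: 14.75
position: [0.5089, -0.2557, 0.2758]
tool_rot: [-1.571, -0.0, -0.173]
force: [-0.1, -4.3, 3.2]
grip_width: 0.0006
```

View pics/s6.png

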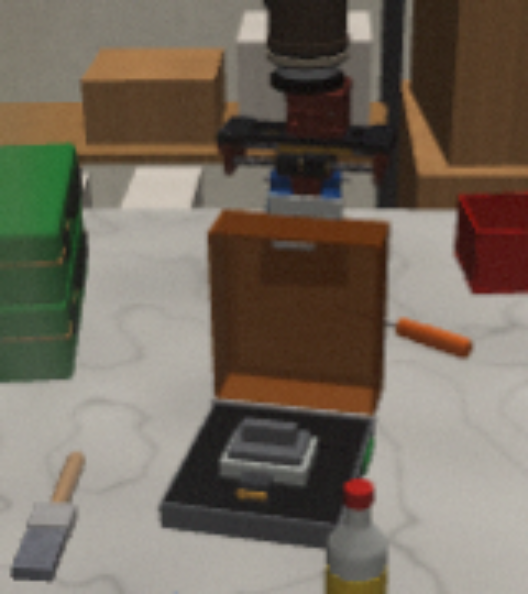

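View pics/t6.png

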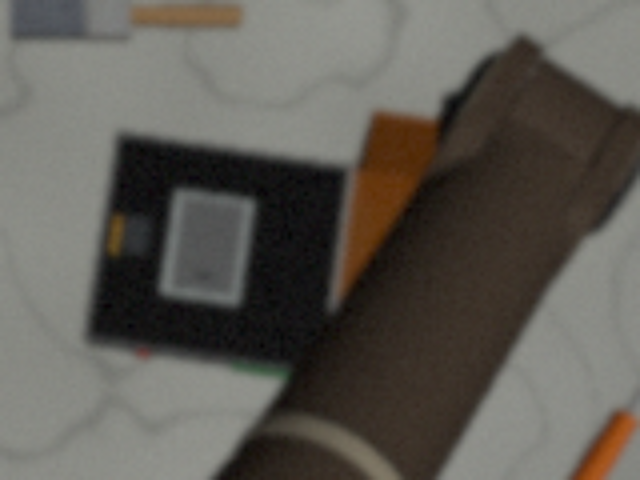

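The lid is moving with about 4 N on the tool. Following its arc.

```bash
python3 -m jog '[[2.5,15,4,0,0],[5,30,8,0,0],[8,44,12,0,0],[11,62,15,0,0],[13,76,14,0,0],[15,90,12,0,0],[18,104,10,0,0],[20,118,7,0,0]]'
python3 - <<'E'
from h import *
c=r.read_camera('side');cv2.imwrite('pics/s7.png',cv2.resize(c['pixels'][60:240,180:340,::-1],None,fx=3.3,fy=3.3))
E
```

```text
time: 15.85
position: [0.529, -0.1369, 0.2822]
tool_rot: [-1.571, 0.0, -0.172]
force: [-0.3, -1.7, 0.4]
grip_width: 0.0005
```

View pics/s7.png

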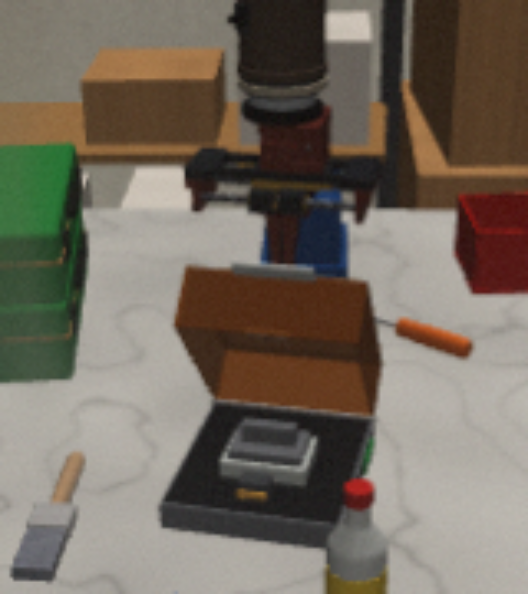

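```bash
python3 -m jog '[[2,12,-2,0,0],[4.3,25,-6,0,0],[6.3,36,-12,0,0],[8.3,47,-20,0,0],[10.3,58,-29,0,0],[12,69,-38,0,0],[13.8,79,-48,0,0],[15.3,88,-58,0,0],[16.7,96,-70,0,0],[18,102,-80,0,0],[18,102,-80,0,0]]'
python3 - <<'E'
from h import *
c=r.read_camera('side');cv2.imwrite('pics/s8.png',cv2.resize(c['pixels'][60:240,180:340,::-1],None,fx=3.3,fy=3.3))
E
```

```text
time: 17.27
position: [0.5464, -0.0354, 0.2015]
tool_rot: [-1.571, 0.002, -0.172]
force: [0.2, -0.1, -0.3]
grip_width: 0.0005
```

View pics/s8.png

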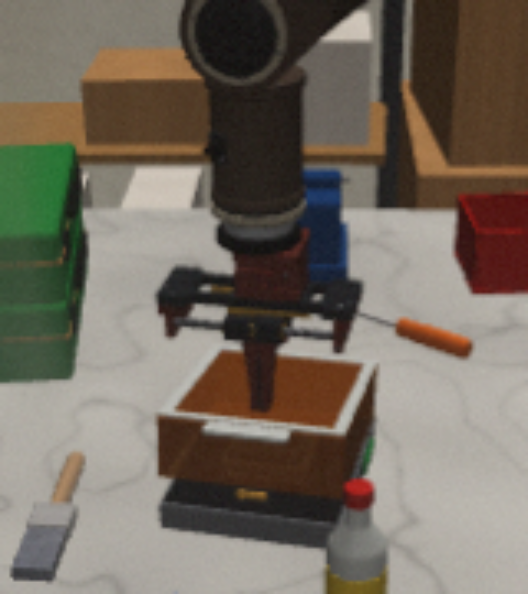

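The lid is down to roughly 0.13 rad, near the catch. I shift the fingertip to lid_press and press.

```bash
python3 -m jog '[[0,0,8,0,0],[2,13,8,0,0],[4.5,26,8,0,0],[4.5,26,2,0,0],[4.5,26,-4,0,0],[4.5,26,-8,0,0],[4.5,26,-12,0,0],[4.5,26,-14,0,0],[4.5,26,-16,0,0],[4.5,26,-16,0,0]]'
```

```text
time: 18.58
position: [0.5515, -0.0101, 0.1884]
tool_rot: [-1.569, -0.0, -0.173]
force: [-6.9, 1.6, 19.8]
grip_width: 0.0007
```

```bash
python3 -m jog '[[0,0,0,0,0],[0,0,0,0,0]]'
python3 - <<'E'
from h import *
c=r.read_camera('side');cv2.imwrite('pics/s9.png',cv2.resize(c['pixels'][140:240,200:320,::-1],None,fx=5,fy=5))
c=r.read_camera('wrist');cv2.imwrite('pics/w9.png',c['pixels'][:,:,::-1])
E
```

```text
time: 18.82
position: [0.5515, -0.0101, 0.1884]
tool_rot: [-1.569, -0.0, -0.173]
force: [-6.8, 0.9, 19.6]
grip_width: 0.0005
```

View pics/s9.png

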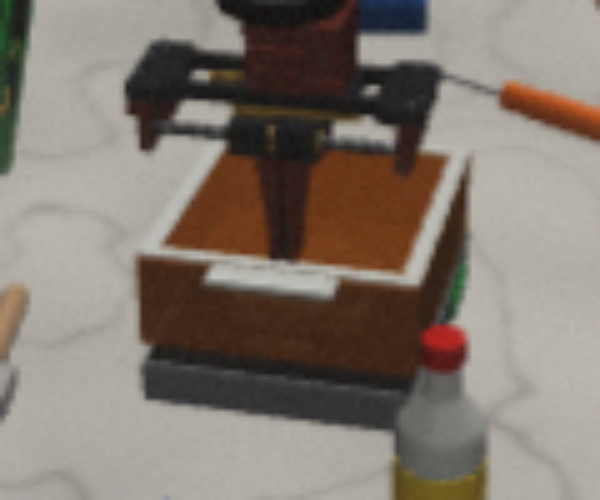

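View pics/w9.png

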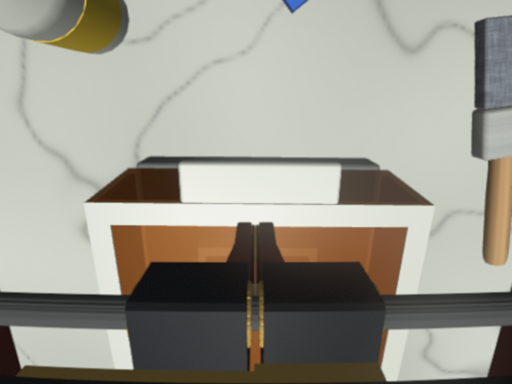

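The lid sits on the catch: tip at 108 mm, which is 0.07 rad, with 20 N read. I press on in small steps.

```bash
python3 -m jog '[[0,0,-0.5,0,0],[0,0,-1,0,0],[0,0,-1,0,0]]'
```

```text
time: 19.3
position: [0.5515, -0.0101, 0.1882]
tool_rot: [-1.569, -0.0, -0.173]
force: [-9.8, 1.8, 28.2]
grip_width: 0.001
```

28 N without snapping is more than the catch should need. I'll check the lid angle, and whether anything is in the way, before pushing harder.

```bash
python3 - <<'E'
from h import *
s=r.get_state();print(s['position'],s['force'],s['wrist_torque'],s['joint_efforts'].round(1),s['qpos'].round(3))
o=np.array([.5398,-.0836]);a=np.radians(-9.9)
def lidw(P,th):
    y=-.1+P[:,1]*np.cos(th)-P[:,2]*np.sin(th);z=.03+P[:,1]*np.sin(th)+P[:,2]*np.cos(th);x=P[:,0]
    return np.c_[o[0]+np.cos(a)*x-np.sin(a)*y,o[1]+np.sin(a)*x+np.cos(a)*y,z]
for n in('side','wrist','top'):
    ss=r.get_state();c=r.read_camera(n)
    im=c['pixels'][:,:,::-1].copy();k={'side':5,'wrist':1.5,'top':5}[n];sl={'side':(140,200,110,130),'wrist':(0,0,384,512),'top':(150,230,100,130)}[n]
    cr=cv2.resize(im[sl[0]:sl[0]+sl[2],sl[1]:sl[1]+sl[3]],None,fx=k,fy=k,interpolation=cv2.INTER_CUBIC)
    for th,col in((0,(0,0,255)),(.07,(0,255,0))):
        P=[];Lp=boxpts(.178,.2,0,.066)+[0,.1,0]
        uv=proj(lidw(Lp,th),c,ss)
        uv=np.round((uv-[sl[1],sl[0]]+.5)*k).astype(int)
        for i in range(8):
            for j in range(i):
                if bin(i^j).count('1')==1: cv2.line(cr,tuple(map(int,uv[i])),tuple(map(int,uv[j])),col,1)
    cv2.imwrite(f'pics/x_{n}.png',cr)
E
```

```text
[ 0.5514851  -0.01009651  0.18820068] [-9.79091104  1.75798698 28.21755186] [0.51297554 2.33901583 0.10602375] [  0.7 -37.6   5.9 -20.3  -0.2  -3.6  -0.1] [-0.471  0.452  0.527  1.923 -0.302  0.844  0.043]
```

View pics/x_side.png

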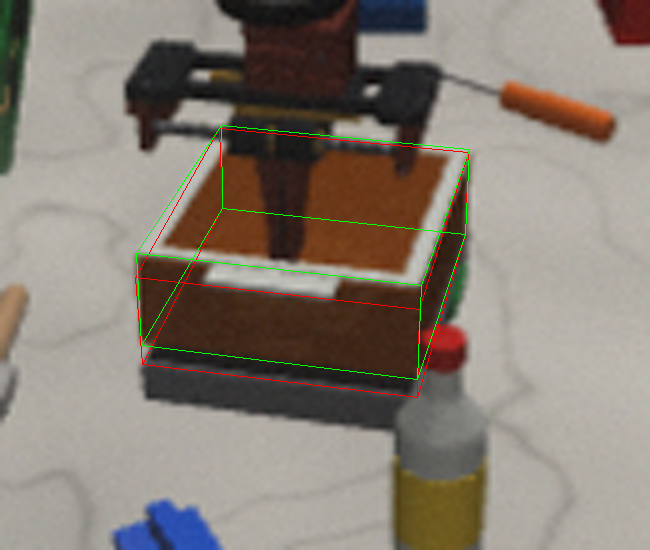

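View pics/x_wrist.png

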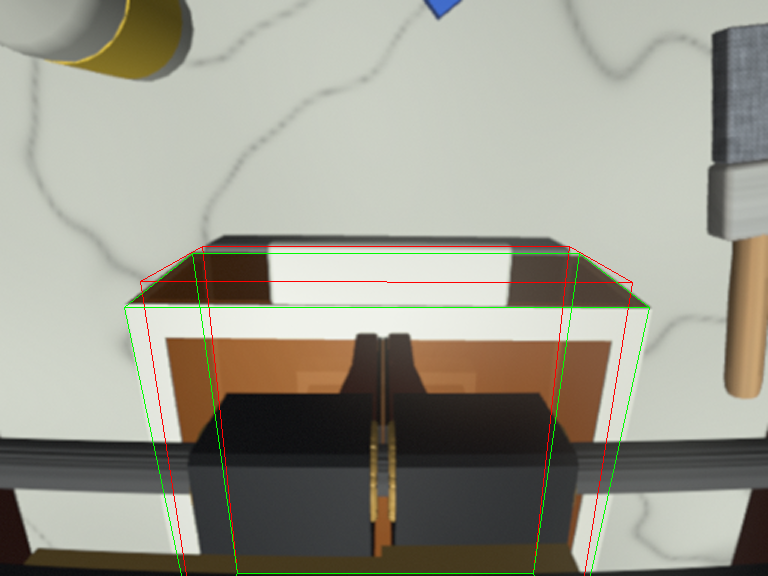

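View pics/x_top.png

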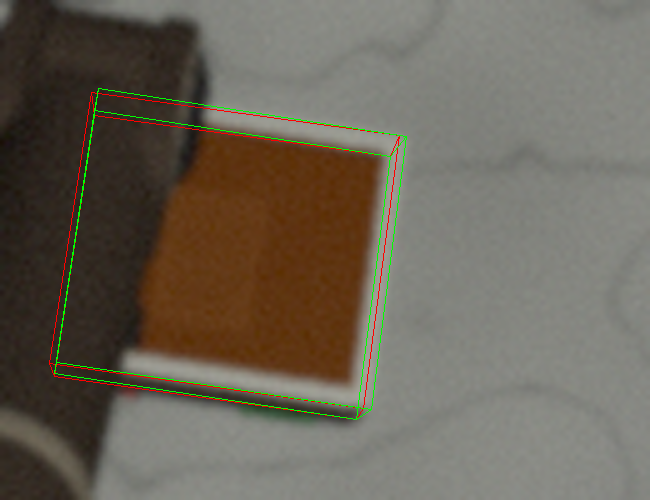

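The overlay puts the lid exactly at 0.07 rad (green), seated on the catch, with no object under its edge. I add force in small steps, staying below 40 N.

```bash
python3 -m jog '[[0,0,-0.5,0,0],[0,0,-0.5,0,0],[0,0,-1,0,0],[0,0,-1,0,0]]'
```

```text
time: 19.95
position: [0.5515, -0.0101, 0.188]
tool_rot: [-1.568, -0.0, -0.173]
force: [-13.7, 0.7, 37.2]
grip_width: 0.0007
```

37 N and still a hard stop, so this isn't just a stiff catch. I back off and look at the lid and what's beneath it unobstructed.

```bash
python3 -m jog '[[0,0,5,0,0],[0,0,40,0,0],[0,0,90,0,0],[-8,-45,120,0,0],[-14,-80,130,0,0],[-14,-80,130,0,0],[-14,-80,130,0,0]]'
python3 - <<'E'
from h import *
s=r.get_state();c=r.read_camera('wrist');cv2.imwrite('pics/w10.png',cv2.resize(c['pixels'][:,:,::-1],None,fx=1.5,fy=1.5))
c=r.read_camera('side');cv2.imwrite('pics/s10.png',cv2.resize(c['pixels'][140:240,200:330,::-1],None,fx=6,fy=6,interpolation=cv2.INTER_CUBIC))
c=r.read_camera('top');cv2.imwrite('pics/t10.png',cv2.resize(c['pixels'][150:260,220:350,::-1],None,fx=5,fy=5,interpolation=cv2.INTER_CUBIC))
E
```

```text
time: 20.82
position: [0.5374, -0.0893, 0.3142]
tool_rot: [-1.57, 0.001, -0.172]
force: [0.0, 0.4, -0.7]
grip_width: 0.0005
```

View pics/w10.png

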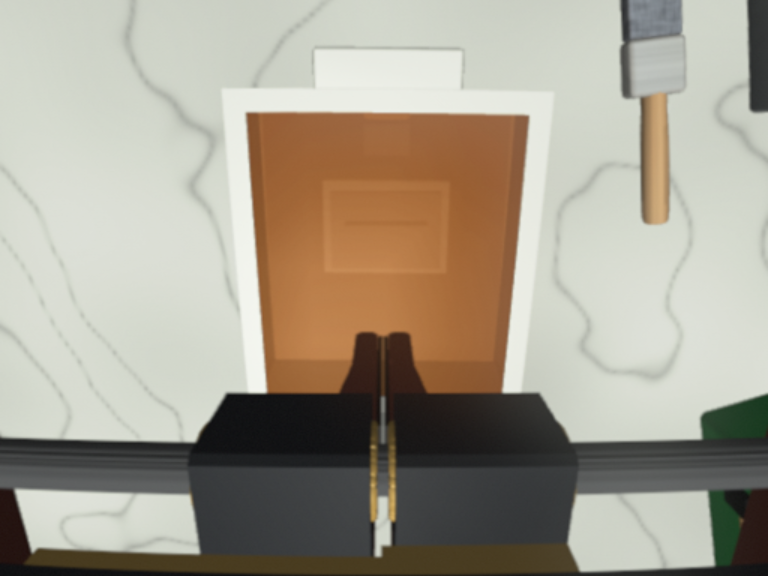

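View pics/s10.png

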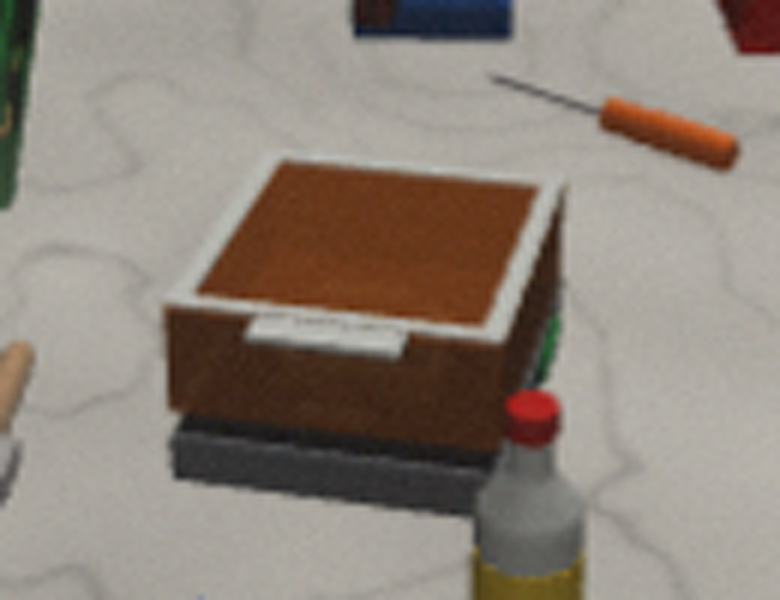

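View pics/t10.png

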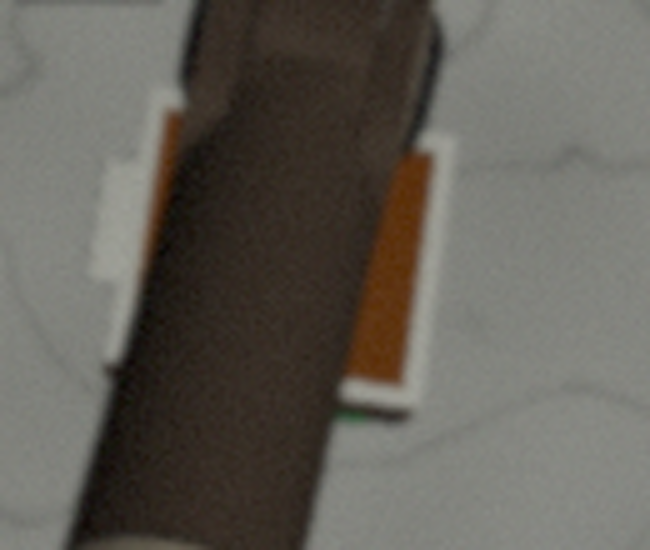

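The patch is still centred under the amber lid (rows ~120–180 in w10 at original scale), nothing is in the way, and the lid sits at the catch. While I pressed, the tip was also loaded sideways (about −0.37 of the vertical force, stuck by friction). I'll press again while relieving that side load.

```bash
python3 -m jog '[[7,40,-30,0,0],[15,79,-70,0,0],[15,79,-105,0,0],[15,79,-118,0,0],[15,79,-122,0,0],[15,79,-124,0,0],[15,79,-124,0,0],[15,79,-124,0,0]]' && python3 -m jog '[[0,0,-1,0,0],[0,0,-2,0,0],[0,0,-2,0,0],[0,0,-2,0,0]]'
```

```text
time: 21.98
position: [0.5528, -0.0111, 0.1914]
tool_rot: [-1.57, -0.001, -0.173]
force: [0.3, 0.1, -0.8]
grip_width: 0.0006
time: 22.48
position: [0.5526, -0.0109, 0.1889]
tool_rot: [-1.571, -0.0, -0.172]
force: [-0.9, -0.0, 5.1]
grip_width: 0.0007
```

```bash
python3 -m jog '[[-0.5,0,-0.5,0,0],[-1,0,-1,0,0],[-1,0,-1,0,0],[-1,0,-1,0,0]]'; python3 -m jog '[[-0.5,0,-0.5,0,0],[-1,0,-1,0,0],[-1,0,-1,0,0],[-1,0,-1,0,0]]'
```

```text
time: 22.98
position: [0.5524, -0.0109, 0.1887]
tool_rot: [-1.57, -0.002, -0.172]
force: [-0.9, -0.2, 10.0]
grip_width: 0.0005
time: 23.48
position: [0.5522, -0.0109, 0.1885]
tool_rot: [-1.569, -0.004, -0.172]
force: [-0.2, 0.4, 15.6]
grip_width: 0.0008
```

```bash
python3 -m jog '[[-0.5,0,-1,0,0],[-1,0,-1.5,0,0],[-1.5,0,-2,0,0],[-1.5,0,-2,0,0],[-1.5,0,-2,0,0]]'; python3 -c "
from h import *
s=r.get_state();print(s['qpos'].round(3),s['wrist_torque'])"
```

```text
time: 24.1
position: [0.552, -0.0109, 0.1882]
tool_rot: [-1.568, -0.008, -0.173]
force: [-0.7, 0.5, 27.8]
grip_width: 0.0002
[-0.474  0.451  0.532  1.927 -0.305  0.835  0.048] [0.39718195 0.30482165 0.07000213]
```

The side load is gone, yet 28 N held steadily still doesn't pass it. It behaves like a stuck catch (about 33 N/mm, nothing yielding). I'll try a brisk but bounded tap: lift 14 mm, then come down at about 80 mm/s to the same target.

```bash
python3 -m jog '[[2,0,10,0,0],[2,0,16,0,0],[2,0,16,0,0],[2,0,6,0,0],[2,0,-1,0,0],[2,0,-1,0,0],[2,0,-1,0,0]]'
```

```text
time: 24.98
position: [0.5505, -0.011, 0.1828]
tool_rot: [-1.571, 0.001, -0.172]
force: [0.5, -0.3, -0.1]
grip_width: 0.0005
```

It snapped past: TCP at 182.8 mm with no load. Now follow down to the home height (TCP ≈ 176 mm).

```bash
python3 -m jog '[[0,0,-2,0,0],[0,0,-4,0,0],[0,0,-5.5,0,0],[0,0,-6.5,0,0],[0,0,-7.5,0,0],[0,0,-7.5,0,0]]'
```

```text
time: 25.72
position: [0.5509, -0.0111, 0.1764]
tool_rot: [-1.571, -0.0, -0.172]
force: [-2.2, -0.4, 4.3]
grip_width: 0.0001
```

```bash
python3 -m jog '[[0,0,-1,0,0],[0,0,-1.5,0,0],[0,0,-1.5,0,0],[0,0,-1.5,0,0]]' && python3 -m jog '[[0,0,10,0,0],[0,0,60,0,0],[0,0,110,0,0],[0,0,150,0,0],[-5,-50,150,0,0],[-10,-80,150,0,0],[-10,-80,150,0,0],[-10,-80,150,0,0]]'
cat > chk.py <<'E'
from h import *
o=np.array([.5398,-.0836]);a=np.radians(-9.9)
def lidw(P,th):
    y=-.1+P[:,1]*np.cos(th)-P[:,2]*np.sin(th);z=.03+P[:,1]*np.sin(th)+P[:,2]*np.cos(th);x=P[:,0]
    return np.c_[o[0]+np.cos(a)*x-np.sin(a)*y,o[1]+np.sin(a)*x+np.cos(a)*y,z]
for n in('side','wrist'):
    ss=r.get_state();c=r.read_camera(n)
    im=c['pixels'][:,:,::-1].copy();k={'side':5,'wrist':1.5}[n];sl={'side':(140,200,110,130),'wrist':(0,0,384,512)}[n]
    cr=cv2.resize(im[sl[0]:sl[0]+sl[2],sl[1]:sl[1]+sl[3]],None,fx=k,fy=k,interpolation=cv2.INTER_CUBIC)
    for th,col in((0,(0,0,255)),(.07,(0,255,0))):
        Lp=boxpts(.178,.2,0,.066)+[0,.1,0]
        uv=proj(lidw(Lp,th),c,ss);uv=np.round((uv-[sl[1],sl[0]]+.5)*k).astype(int)
        for i in range(8):
            for j in range(i):
                if bin(i^j).count('1')==1: cv2.line(cr,tuple(map(int,uv[i])),tuple(map(int,uv[j])),col,1)
    cv2.imwrite(f'pics/y_{n}.png',cr)
c=r.read_camera('side');cv2.imwrite('pics/y_full.png',c['pixels'][:,:,::-1])
E
python3 chk.py
```

```text
time: 26.22
position: [0.551, -0.0112, 0.1761]
tool_rot: [-1.57, -0.0, -0.173]
force: [-5.6, 0.4, 18.4]
grip_width: 0.0003
time: 27.22
position: [0.5411, -0.0901, 0.3246]
tool_rot: [-1.57, 0.0, -0.172]
force: [-0.4, -0.0, -0.0]
grip_width: 0.0006
```

View pics/y_side.png

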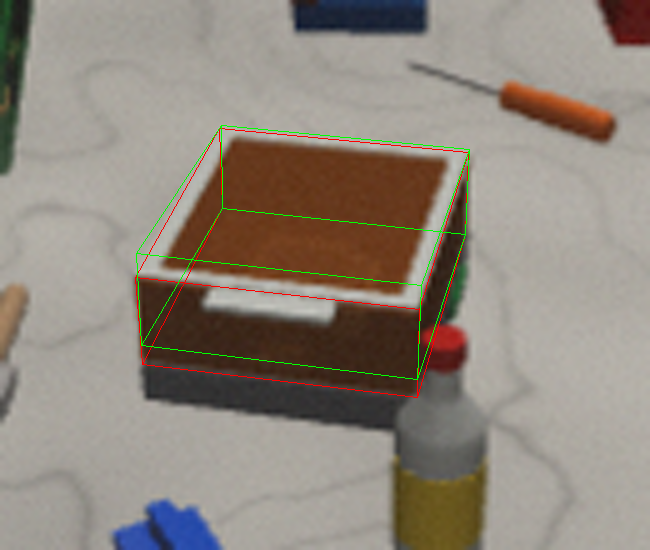

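View pics/y_wrist.png

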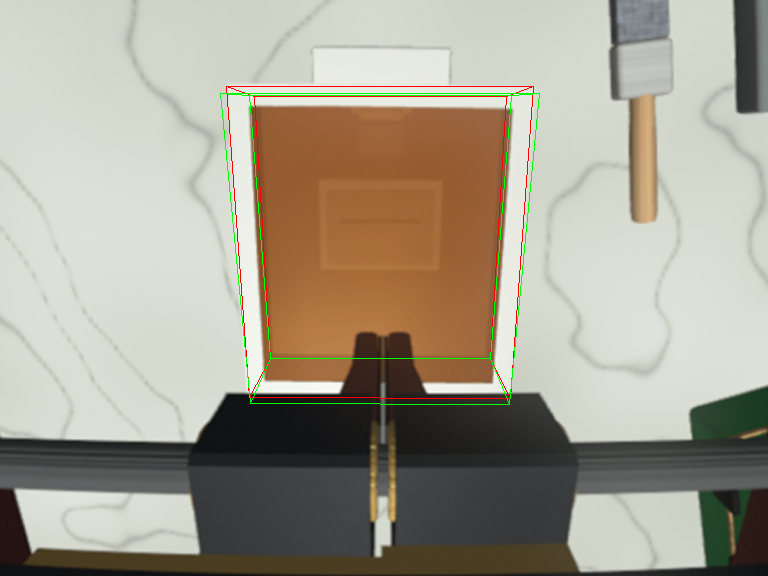

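View pics/y_full.png

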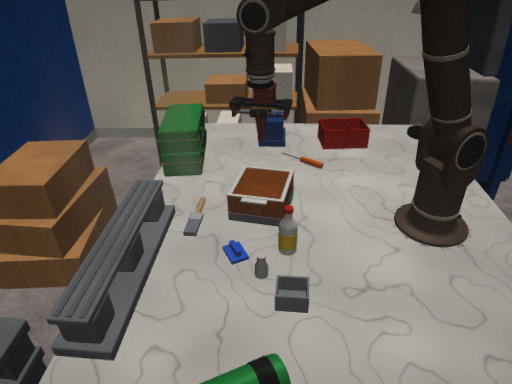

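The lid's edges match the shut model (red) in the side view, with no gap to the plinth. The patch shows centred beneath it (wrist, rows ~120–180, cols 212–295 at original scale), and the bystanders are where they were. The tool is clear with about 0 N, so I'm handing in.

```bash
python3 -c "
from bench import r
print(r.get_state()['time']);print(r.finish_job())"
```

```text
27.375
the job is handed in; nothing more can be done
None
```

The grey patch is centred on the stage, rib up and released, and the amber lid is shut past its catch. I handed the job in at 27.4 s, with the tool clear of everything.

- **Patch:** I gripped it by the rib ends and lowered it until it touched the stage (9.6 N), then let go. The wrist camera put it within about 0.6 mm and 0.1° of the stage centre, with an even border all round. It still showed centred through the shut lid.
- **Lid:** I pushed it over from behind and pressed at `lid_press`. Steady pressing did not pass the catch, even at 37 N against the 8–10 N you gave. I don't know why; a look showed nothing in the way, and removing the side load made no difference. A short, gentle tap from about 15 mm above snapped it through.
- **Lid fully home:** after the snap I pressed it to about 18 N. The fingertip then stood at 96 mm, the height you gave for fully home. In the side view the lid's edges matched the shut position.
- **Forces:** the highest reading at the end of a move was about 37 N vertical (40 N in all, including the sideways part), through the fingertips. The peak during the tap itself was not recorded.
- **Bystanders:** in the last side picture the bystanders looked unmoved. I checked that by eye and did not measure it.

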